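# Find the punching pad gone soft

## Robot

A 6-joint arm with a two-finger parallel gripper is mounted at the origin on the work surface. World frame = base frame: x ahead of the robot, y to its left, z up, the work surface at z = 0. Lengths are in m, angles in degrees, forces in N, time in s.
With the tool pointing down it reaches from about 0.25 to 0.725 m from the base axis. Payload 9.7 kg.
Tool frame: the origin (TCP) lies between the finger pads; the fingertips stand 25 mm ahead of it and the grasp point (between the pads) lies 6 mm ahead of it; z points along the fingers, y is the line along which they close (so a half turn about z gives the same grasp; the last joint's range is limited). The gripper opens to 85 mm and grips with 20 to 120 N. Pads are 22 mm wide; open, the fingers measure 114 mm over their backs; the gripper's body (76 mm by 85 mm) begins 54 mm behind the grasp point. The pads swing forward as they close: fully open they stand 13 mm farther back than shut.
Start: joints at [-68.239, 4.979, 10.078, 95.1, 0, 90], TCP at [0.204, -0.511, 0.256] pointing down, gripper open.
Joint ranges: [-179.16, 179.16], [-48.56, 103.87], [-65.8, 70.77], [-126.05, 130.52], [-82.76, 87.17], [-180, 180]. Speed limits (degrees/s): [127.2, 127.2, 147.25, 180, 180, 180].

## Interface

Orientations are given as [roll, pitch, yaw] about the fixed x, y, z axes, in that order (R = Rz(yaw) Ry(pitch) Rx(roll)).
In Python, from workcell import bot gives the robot as it stands.
- The arm moves only by the shell command python3 drive.py 'ROWS' [FORCE]. ROWS is 1 to 5 rows, one to a line, with the numbers parted by commas; each row has 5 numbers: dx, dy, dz in m, then a turn about the tool's z in degrees, then the finger opening in m; each row is the pose to reach, as a shift and turn from the pose commanded when the command began, along the tool's axes at that moment; what a row does not reach only later rows make up. A row lasts 1/12 s, in which the tool goes at most 0.0417 m and 7.16 degrees, less where a joint would pass 70% of its speed; a pose out of reach is approached as far as the arm can. The fingers move at their own pace and stop on an object; FORCE is the grip in N (left out, the last holds). Time passes only in rows, so rows that do not move let the fingers close. It prints the time, the measured TCP pose, the force, the opening and the grip force at its end. Input that does not fit is refused with a message, and nothing moves.
- bot.get_obs(): the state, without advancing time (a new reading comes with each control period).
- bot.camera(name): name is "scene" or "side" or "wrist"; returns the picture (384x512x3 uint8, blue, green, red); there is no depth.
- bot.camera_info(name): a dict with "mtx" (3x3 intrinsics, pixels), "k1" (the pictures are not rectified: a ray, as slopes to the right and down, at radius r is drawn at 1 + k1 r^2 times it, then the intrinsics apply), "extrinsics" (4x4, takes a point from camera to world coordinates). Camera axes: x right, y down, z forward; pixel columns grow to the right and rows downward; lengths in m; the calibration is good to about 2 mm. A picture is of the moment at which its call begins: read the wrist's pose just before it. camera_info takes no time and is no camera call; for the wrist camera it gives the pose at the moment of the call.
- bot.job_done(): hands the job in; it is judged then, once.
The state is a dict: "time": time; "q": joint angles; "qd": joint speeds; "joint_efforts": joint torques, N m; "ee_pos": TCP position; "tcp_rot": TCP orientation; "wrist_force": force on the tool from outside, world axes, zero at the start; "torque": the same for the moment, N m; "opening": finger opening in m; "grasp_force": force on a finger pad.
Only numpy, scipy, OpenCV 4.12 (cv2) and the standard library are available. Lean on these libraries where they do the work, as an engineer would, in place of code of your own. Each camera call takes 0.05 s, during which the arm holds its last target. There are 200 camera calls.

## Task

Take the hardness gauge from its stand and check the three rubber punching pads on the board with it, one after another from the robot's left to its right: set the pin upright on the round grey spot in the pad's middle, press gently, with about 10 N, so that the foot sits flat on the pad, hold it a moment and read how far the pin is pushed back. One pad has gone soft (there the pin is pushed back least): as the mark for it, leave the gauge standing by itself on that pad, upright, pin on the spot and foot flat, let go of it, and do not disturb the other things on the bench.

Things in the scene. Friction and masses are not known exactly. Their poses are not given: they have to be found in the camera images.
- gauge: hand-held hardness gauge, 0.29 to 0.35 kg, upright in its stand. Round steel foot 34 mm wide, barrel 24 mm wide above it, flange 34 (x) x 56 (y) mm with its top at 51 mm, then the grip block, up to 100 mm. A steel pin 6 mm wide stands 8 mm out below the foot. Origin: centre of the foot's flat underside; z up along the axis, x towards the dial
- gauge_grip (a point): centre of the gauge's black grip block, 75 mm above the foot's underside: 30 (x) x 28 (y) mm, from 51 mm (flange top) to 100 mm; grip it across its 28 mm, fingertips down to just above the flange
- gauge_dial (a point): centre of the gauge's round dial, 44 mm wide, on the +x side of the grip block. Its black needle shows the pin: 0.25 rad clockwise per mm pushed back, from the leftmost of nine marks (0 mm, pin fully out) to the rightmost (8 mm, pin flush with the foot)
- pin (a joint): how far the gauge's sprung pin is pushed back: 0 = 8 mm out, 0.008 m = flush with the foot. Spring: 1 N to start, 5 N when flush. With the foot flat on a pad and the pin on the test spot it reads about 0.002 on the soft pad, 0.0055 to 0.0075 on the two sound ones (beside the spot: about 0.008). The gauge's weight alone seats the foot on the soft pad, not on a sound one
- stand: wooden block 54 x 54 x 24 mm on the bench in which the gauge stands at the start: a round recess 39 mm wide and 12 mm deep takes the foot, a bore 19 mm wide below it clears the pin. Origin: centre of its underside
- board: plywood board 140 (x) x 270 (y) x 14 mm fixed on the bench; the three pads lie on it in a row along its y, 88 mm apart. Origin: centre of its underside
- spot_left (a point): the place of the left (the board's +y side, the robot's left) pad: the board's top surface straight below the centre of that pad's test spot
- spot_middle (a point): the place of the middle pad: the board's top surface straight below the centre of that pad's test spot
- spot_right (a point): the place of the right (the board's -y side) pad: the board's top surface straight below the centre of that pad's test spot
- pad_a: a black rubber punching pad on the board, 70 x 70 mm, worn to 24 to 31 mm thick and let up to 5 mm into the board; as a whole it yields 1 mm per 6 N. In its middle, flush with its top, a grey 16 mm round test spot that gives like a spring under the pin. Which pad is at which place and which is soft cannot be seen. Origin: centre of its underside, z up
- pad_b: a black rubber punching pad on the board, 70 x 70 mm, worn to 24 to 31 mm thick and let up to 5 mm into the board; as a whole it yields 1 mm per 6 N. In its middle, flush with its top, a grey 16 mm round test spot that gives like a spring under the pin. Which pad is at which place and which is soft cannot be seen. Origin: centre of its underside, z up
- pad_c: a black rubber punching pad on the board, 70 x 70 mm, worn to 24 to 31 mm thick and let up to 5 mm into the board; as a whole it yields 1 mm per 6 N. In its middle, flush with its top, a grey 16 mm round test spot that gives like a spring under the pin. Which pad is at which place and which is soft cannot be seen. Origin: centre of its underside, z up
- stamp: square steel stamping punch, 9 x 9 x 100 mm, lying along the far edge of the board; bystander; origin under its middle
- mallet: small turned wooden mallet standing on its head, 60 mm wide, 122 mm tall; bystander; origin at the centre of its underside
- glue_jar: low brown glass jar, 48 mm wide, 55 mm tall; bystander; origin at the centre of its underside
- hammer: hammer lying on the bench to the left; bystander; origin under it
- brass_weight: brass cylinder, 44 mm wide, 35 mm tall; bystander; origin at the centre of its underside
- brush: glue brush lying on the bench to the right; bystander; origin under it

How it is judged:
By the outcome, as a careful person would: the job done as asked, in the order asked, and still so for the second after the job is handed in, with the robot touching nothing.
It also fails if it takes over 54 s, if anything falls off the work surface, if the arm or the gripper's body presses on something with over 40 N, if the wrist force passes 120 N, or if a joint passes its speed limit or range.

## Working session

There is one attempt and no reset: what is moved stays moved. The work goes in short steps, Python scripts to look and compute and a shell command to move; the robot and the scene stay as the last step left them, time stands still between calls to the robot, and variables do not carry over. Pictures are saved under pics/ and viewed, at most 10 in all, crops included, and the job is handed in when it is done.

```bash
ls; mkdir -p pics
python3 - <<'E'
from workcell import bot
import cv2,numpy as np
for n in("scene","side"):
    cv2.imwrite(f"pics/{n}0.png",bot.camera(n)); i=bot.camera_info(n); print(n,i)
o=bot.get_obs(); print({k:np.round(v,3) for k,v in o.items()})
E
```

```text
drive.py
pics
workcell.py
scene {'mtx': array([[440.18539525,   0.        , 252.3158501 ],
       [  0.        , 440.18539525, 195.05599689],
       [  0.        ,   0.        ,   1.        ]]), 'k1': -0.04856621857369511, 'extrinsics': array([[-0.74835942,  0.51283148, -0.42066859,  0.97710161],
       [ 0.66306591,  0.56179213, -0.49470517,  0.53120626],
       [-0.01737208, -0.64914827, -0.7604635 ,  0.91477721],
       [ 0.        ,  0.        ,  0.        ,  1.        ]])}
side {'mtx': array([[387.98616768,   0.        , 258.5974492 ],
       [  0.        , 387.98616768, 187.96785577],
       [  0.        ,   0.        ,   1.        ]]), 'k1': 0.024430484126378098, 'extrinsics': array([[-0.99523324, -0.0691527 ,  0.06876558,  0.45265252],
       [-0.09710096,  0.76820668, -0.6327953 ,  0.72242157],
       [-0.00906668, -0.63645612, -0.77125962,  0.95243144],
       [ 0.        ,  0.        ,  0.        ,  1.        ]])}
{'time': np.float64(0.1), 'q': array([-6.8237e+01,  5.0070e+00,  1.0038e+01,  9.5101e+01,  2.0000e-03,
        9.0000e+01]), 'qd': array([ 0.026, -0.011,  0.124,  0.071, -0.053,  0.146]), 'joint_efforts': array([-0.0000e+00, -5.2156e+01,  4.6565e+01,  1.6000e-02,  0.0000e+00,
        0.0000e+00]), 'ee_pos': array([ 0.204, -0.511,  0.256]), 'tcp_rot': array([-1.79929e+02, -2.00000e-03,  2.17630e+01]), 'wrist_force': array([-0.733,  0.414,  0.026]), 'torque': array([-0.022, -0.024,  0.031]), 'grasp_force': np.float64(0.0), 'opening': np.float64(0.085)}
```

View pics/scene0.png

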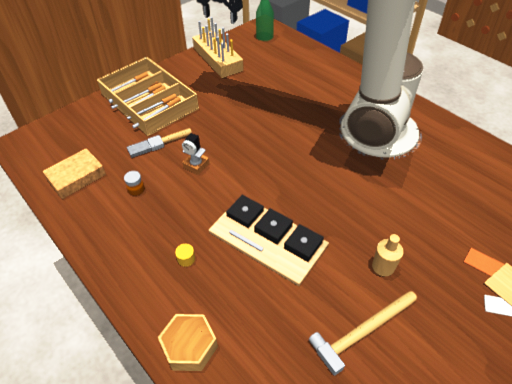

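View pics/side0.png

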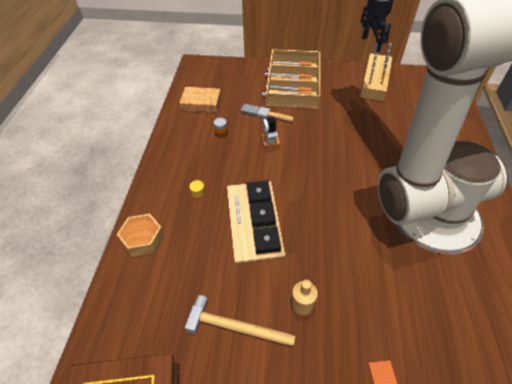

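The scene view shows the gauge at about (195,152) in its stand. The spots are at (304,240) left, (273,223) middle and (245,208) right. In the side view the gauge is at (270,130) and the spots are at (266,238), (262,212) and (258,190).

```bash
cat > h.py <<'E'
import cv2,numpy as np
from workcell import bot
def ray(info,p):
    d=np.array([info["k1"],0,0,0,0.])
    u=cv2.undistortPoints(np.array([[p]],float),info["mtx"],d)[0,0]
    E=info["extrinsics"]; v=E[:3,:3]@[u[0],u[1],1]
    return E[:3,3],v/np.linalg.norm(v)
def plane(info,p,z):
    c,v=ray(info,p); return c+v*(z-c[2])/v[2]
def tri(rs):
    A=np.zeros((3,3));b=np.zeros(3)
    for c,v in rs:
        P=np.eye(3)-np.outer(v,v);A+=P;b+=P@c
    x=np.linalg.solve(A,b); return x,[np.linalg.norm(np.cross(x-c,v)) for c,v in rs]
def proj(info,X):
    E=np.linalg.inv(info["extrinsics"]); r=E[:3,:3]
    return cv2.projectPoints(np.array([X],float),cv2.Rodrigues(r)[0],E[:3,3],info["mtx"],np.array([info["k1"],0,0,0,0.]))[0][0,0]
def blob(img,p,r=6):
    x,y=map(int,p);s=img[y-r:y+r+1,x-r:x+r+1].min(2).astype(float)
    w=np.clip(s-70,0,None);yy,xx=np.mgrid[y-r:y+r+1,x-r:x+r+1]
    return np.array([(w*xx).sum(),(w*yy).sum()])/w.sum()
E
python3 - <<'E'
from h import *
S=cv2.imread("pics/scene0.png");D=cv2.imread("pics/side0.png")
si,di=bot.camera_info("scene"),bot.camera_info("side")
for a,b in(((304,240),(266,238)),((273,223),(262,212)),((245,208),(258,190))):
    a=blob(S,a,4);b=blob(D,b,3);print(a,b,*tri([ray(si,a),ray(di,b)]))
print(tri([ray(si,(192,143)),ray(di,(270,122))]))
c=cv2.resize(S[125:175,165:225],None,fx=6,fy=6,interpolation=2);d=cv2.resize(D[105:155,240:300],None,fx=6,fy=6,interpolation=2)
cv2.imwrite("pics/crop.png",np.hstack([c,d]))
E
```

```text
[303.5541502  239.49565217] [266.39695431 237.50659898] [0.49554607 0.14985337 0.04121099] [np.float64(0.0008643796146983556), np.float64(0.0008643796146983376)]
[273.15989477 222.6930722 ] [262.12289157 211.76927711] [0.51519284 0.06434089 0.04174997] [np.float64(0.0008970016542944934), np.float64(0.0008970016542944866)]
[244.68016988 208.27801372] [258.26517341 189.58381503] [ 0.53486091 -0.02093462  0.03695312] [np.float64(0.0010529661713040341), np.float64(0.0010529661713039795)]
(array([ 0.51949162, -0.25838894,  0.09694927]), [np.float64(0.004818924645520168), np.float64(0.004818924645520102)])
```

View pics/crop.png

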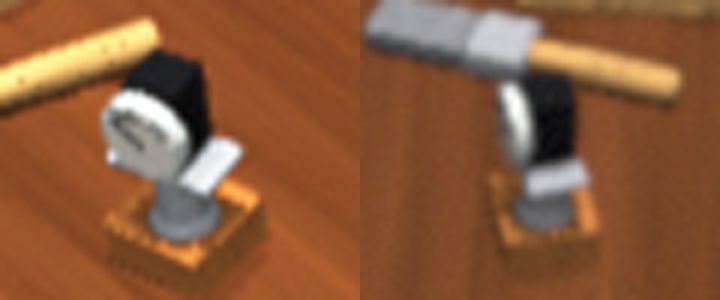

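```bash
python3 - <<'E'
from h import *
si,di=bot.camera_info("scene"),bot.camera_info("side")
for n,a,b,z in(("dial",(189.2,147.5),(265.8,125.8),.087),("top",(192.5,136.7),(271.2,119),.112),("foot",(195.8,162.5),(270.8,140.8),.022),("flangeR",(205,152.8),(337.3-60-5+.0,134),.06)):
    print(n,tri([ray(si,a),ray(di,b)]),plane(si,a,z),plane(di,b,z))
E
python3 drive.py '0,0,0,0,0.085'
python3 - <<'E'
from h import *
i=bot.camera_info("wrist");o=bot.get_obs()
from scipy.spatial.transform import Rotation as R
T=R.from_euler('xyz',o['tcp_rot'],degrees=True).as_matrix()
E=i['extrinsics'];print(i['mtx'],i['k1'],T.T@E[:3,:3],T.T@(E[:3,3]-o['ee_pos']))
d=T.T@(np.array([.515,-.262,.256])-o['ee_pos']);print(d)
E
python3 drive.py '0.19,-0.058,0,0,0.085
0.19,-0.058,0,0,0.085
0.19,-0.058,0,0,0.085
0.19,-0.058,0,0,0.085
0.19,-0.058,0,0,0.085' >/dev/null; python3 drive.py '0.19,-0.058,0,0,0.085
0.19,-0.058,0,0,0.085
0.19,-0.058,0,0,0.085
0.19,-0.058,0,0,0.085
0.19,-0.058,0,0,0.085'; python3 drive.py '0,0,0,0,0.085'
python3 - <<'E'
from h import *
o=bot.get_obs();i=bot.camera_info("wrist");im=bot.camera("wrist");cv2.imwrite("pics/w1.png",im)
import pickle;pickle.dump((o,i),open("w1.pkl","wb"));print(o['ee_pos'],o['tcp_rot'],np.abs(o['qd']).max())
E
```

```text
time: 1.02
ee_pos: [0.5157, -0.2599, 0.256]
tcp_rot: [-180.0, -0.0, 21.8]
wrist_force: [-0.2, -0.8, -0.3]
opening: 0.085
grasp_force: 0.0
time: 1.1
ee_pos: [0.5174, -0.2585, 0.2551]
tcp_rot: [-179.9, -0.0, 22.0]
wrist_force: [0.7, -0.2, 0.9]
opening: 0.0849
grasp_force: 0.0
[ 0.51735715 -0.25850326  0.25514769] [-1.79920813e+02 -2.40329008e-02  2.20272739e+01] 4.6251147321481785
```

View pics/w1.png

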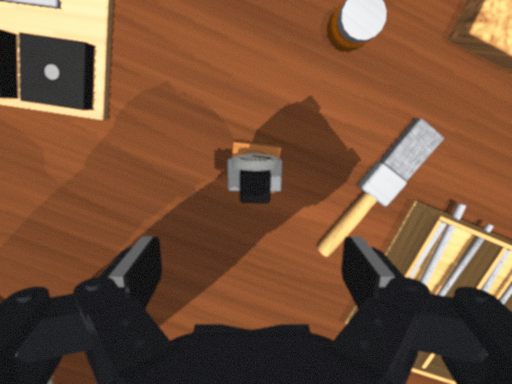

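Wrist view: the gauge is at (255,178) with the dial up (tool +x), nearly aligned with the tool. The right pad is at (52,72) and the brush is to the right, about 100 px clear.

Run:
```python
from h import *
import pickle
o,i=pickle.load(open("w1.pkl","rb"));im=cv2.imread("pics/w1.png")
cv2.imwrite("pics/w1c.png",cv2.resize(im[130:215,205:305],None,fx=7,fy=7,interpolation=cv2.INTER_NEAREST))
m=(im.max(2)<60).astype(np.uint8);m[:150]=0;m[207:]=0;m[:,:225]=0;m[:,290:]=0
cs=max(cv2.findContours(m,0,2)[0],key=cv2.contourArea);r=cv2.minAreaRect(cs);print(r)
for p in cv2.boxPoints(r): print(p,plane(i,p,.112))
# right pad spot, from here
b=blob(im,(52,72),9);print(b,plane(i,b,.037),[plane(i,b,z)[:2].round(4) for z in(.034,.040)])
```

```text
((254.5, 186.5), (31.0, 29.0), 90.0)
[240. 171.] [ 0.52529075 -0.24349587  0.112     ]
[269. 171.] [ 0.53473461 -0.26677447  0.112     ]
[269. 202.] [ 0.50878579 -0.2777491   0.112     ]
[240. 202.] [ 0.49907172 -0.25381855  0.112     ]
[51.37639531 71.5258512 ] [ 0.5344053  -0.02402744  0.037     ] [array([ 0.534 , -0.0222]), array([ 0.5348, -0.0259])]
```

View pics/w1c.png

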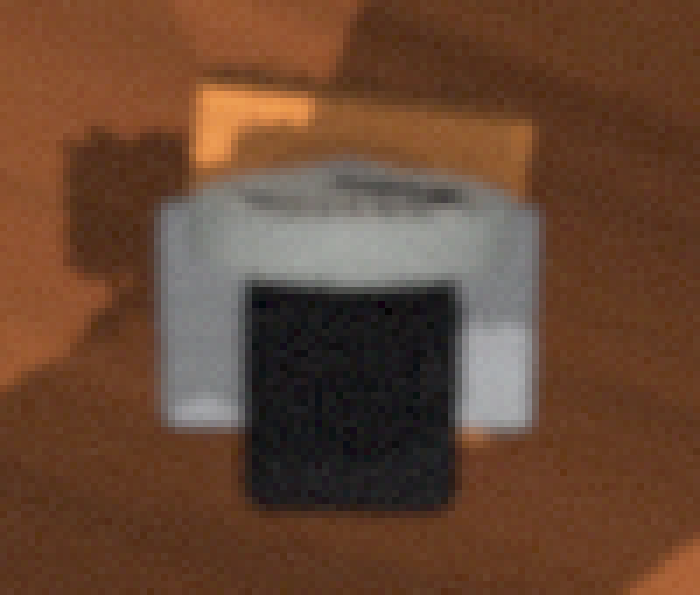

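```bash
python3 drive.py '0,0,0,0,0.085
0,0,0,0,0.085'
python3 - <<'E'
from h import *
o=bot.get_obs();i=bot.camera_info("wrist");im=bot.camera("wrist");print(o['ee_pos'],o['tcp_rot'],np.abs(o['qd']).max())
m=(im.max(2)<60).astype(np.uint8);m[:150]=0;m[207:]=0;m[:,:225]=0;m[:,290:]=0
cs=max(cv2.findContours(m,0,2)[0],key=cv2.contourArea);r=cv2.minAreaRect(cs)
P=np.array([plane(i,p+.0,.112) for p in cv2.boxPoints(r)]);print(r,P.mean(0))
b=blob(im,(52,72),9);print(b,plane(i,b,.037))
from scipy.spatial.transform import Rotation as R
T=R.from_euler('xyz',o['tcp_rot'],degrees=True).as_matrix()
print(T.T@(P.mean(0)-o['ee_pos']))
E
```

```text
time: 1.32
ee_pos: [0.5133, -0.2626, 0.2562]
tcp_rot: [-180.0, 0.0, 21.7]
wrist_force: [-0.4, -0.6, -0.1]
opening: 0.0849
grasp_force: 0.0
[ 0.51327576 -0.26264206  0.25619363] [-1.79989595e+02  2.42098196e-02  2.17323453e+01] 0.7729253596229947
((252.0, 180.5), (31.0, 30.0), 90.0) [ 0.51684323 -0.26085567  0.112     ]
[48.82516647 68.36776507] [ 0.53351717 -0.02484246  0.037     ]
[ 0.00403628 -0.0003123   0.144192  ]
```

```bash
python3 drive.py '0.004,0,0.04,0,0.085
0.004,0,0.08,0,0.085
0.004,0,0.12,0,0.085
0.004,0,0.15,0,0.085
0.004,0,0.165,0,0.085'; python3 drive.py '0,0,0,0,0.085
0,0,0,0,0.02
0,0,0,0,0.02
0,0,0,0,0.02
0,0,0,0,0.02' 60;python3 drive.py '0,0,0,0,0.02
0,0,0,0,0.02
0,0,0,0,0.02'
```

```text
time: 1.78
ee_pos: [0.5148, -0.2609, 0.0869]
tcp_rot: [-179.8, 0.2, 21.6]
wrist_force: [-0.5, 0.5, -0.1]
opening: 0.0854
grasp_force: 0.0
time: 2.2
ee_pos: [0.5182, -0.2613, 0.0931]
tcp_rot: [179.9, -0.1, 21.7]
wrist_force: [-0.2, 0.2, -0.4]
opening: 0.0379
grasp_force: 0.0
time: 2.45
ee_pos: [0.5181, -0.2611, 0.0928]
tcp_rot: [179.9, -0.1, 21.8]
wrist_force: [-1.8, -0.7, 7.8]
opening: 0.0276
grasp_force: 59.8
```

```bash
python3 drive.py '0,0,-0.01,0,0.02
0,0,-0.03,0,0.02
0,0,-0.06,0,0.02
0,0,-0.09,0,0.02
0,0,-0.1,0,0.02'; python3 drive.py '0,0,0,0,0.02
0,0,0,0,0.02
0,0,0,0,0.02';python3 - <<'E'
from h import *
o=bot.get_obs();print({k:np.round(v,4) for k,v in o.items()})
b=bot.camera("scene");c=bot.camera("side");o2=bot.get_obs();i=bot.camera_info("wrist");w=bot.camera("wrist")
cv2.imwrite("pics/s2.png",b);cv2.imwrite("pics/d2.png",c);cv2.imwrite("pics/w2.png",w)
import pickle;pickle.dump((o2,i),open("w2.pkl","wb"))
f=lambda a,x,y:cv2.resize(a[y-40:y+30,x-35:x+35],(350,350),interpolation=2)
cv2.imwrite("pics/m2.png",np.vstack([np.hstack([f(b,195,140),f(c,270,115)]),cv2.resize(w[90:260,80:420],(700,350-100))]))
E
```

```text
time: 2.87
ee_pos: [0.5184, -0.261, 0.1961]
tcp_rot: [179.8, -0.2, 21.8]
wrist_force: [0.9, 0.1, -2.1]
opening: 0.0274
grasp_force: 59.9
time: 3.12
ee_pos: [0.517, -0.2604, 0.1892]
tcp_rot: [-179.9, 0.1, 21.8]
wrist_force: [-0.2, -0.1, -3.1]
opening: 0.0273
grasp_force: 59.9
{'time': np.float64(3.1167), 'q': array([-2.673380e+01,  8.247800e+00,  6.218500e+00,  8.813330e+01,
        2.100000e-03,  1.315015e+02]), 'qd': array([ 0.0186,  0.3287, -0.5183,  0.1411,  0.012 , -0.0242]), 'joint_efforts': array([ 8.30000e-03, -5.95685e+01,  5.01949e+01,  3.89000e-02,
       -2.90000e-03, -1.00000e-04]), 'ee_pos': array([ 0.517 , -0.2604,  0.1892]), 'tcp_rot': array([-1.798768e+02,  1.062000e-01,  2.176490e+01]), 'wrist_force': array([-0.2353, -0.1306, -3.0774]), 'torque': array([ 0.0179, -0.0554,  0.0114]), 'grasp_force': np.float64(59.8986), 'opening': np.float64(0.0273)}
```

View pics/m2.png

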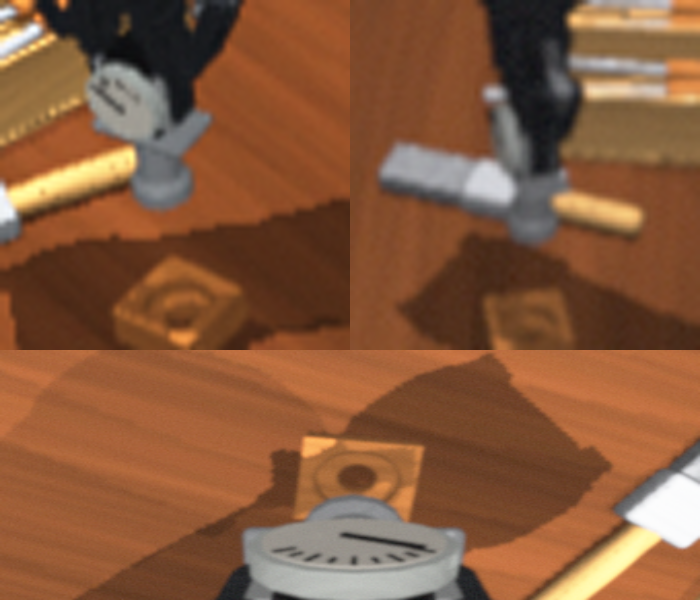

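The gauge hangs upright in the gripper with its foot out of the stand. The dial is readable in the wrist view (upside down), with the needle at 0. Next is a view of all three spots.

```bash
python3 drive.py '0.036,-0.189,0,0,0.02
0.036,-0.189,0,0,0.02
0.036,-0.189,0,0,0.02
0.036,-0.189,0,0,0.02
0.036,-0.189,0,0,0.02'>/dev/null; python3 drive.py '0.022,-0.113,0,4.4,0.02
0.022,-0.113,0,8.8,0.02
0.022,-0.113,0,8.8,0.02
0.022,-0.113,0,8.8,0.02
0.022,-0.113,0,8.8,0.02'; python3 drive.py '0,0,0,0,0.02
0,0,0,0,0.02
0,0,0,0,0.02';python3 - <<'E'
from h import *
o=bot.get_obs();i=bot.camera_info("wrist");w=bot.camera("wrist");print(o['ee_pos'],o['tcp_rot'],np.abs(o['qd']).max())
cv2.imwrite("pics/w3.png",w)
import pickle;pickle.dump((o,i),open("w3.pkl","wb"))
for X in([.4955,.1499,.0412],[.5152,.0643,.0417],[.5349,-.0209,.037]): print(proj(i,X))
S=bot.camera_info("scene");print("mallet",plane(S,(386,268),0.02),plane(bot.camera_info("side"),(303,305),.02))
E
```

```text
time: 4.1
ee_pos: [0.4589, 0.0427, 0.1907]
tcp_rot: [-180.0, 0.0, 13.2]
wrist_force: [0.3, 0.1, -3.8]
opening: 0.0274
grasp_force: 61.3
time: 4.35
ee_pos: [0.4596, 0.0403, 0.191]
tcp_rot: [180.0, 0.0, 12.9]
wrist_force: [-0.4, -0.6, -3.2]
opening: 0.0274
grasp_force: 61.3
[0.45956572 0.0402938  0.1910026 ] [1.79997806e+02 2.87846631e-02 1.28685941e+01] 0.223646300551802
[136.70539044 115.76101393]
[239.58902852 115.27130158]
[341.077911   115.09560238]
mallet [0.39987982 0.32798835 0.02      ] [0.38913698 0.32310841 0.02      ]
```

View pics/w3.png

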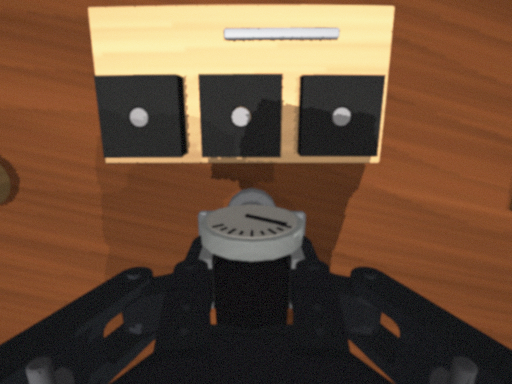

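Wrist view: spots at (139,117), (240,117) and (342,117), within about 2 px of where I projected them. The gauge foot edge is at (252,189).

Run:
```python
from h import *
import pickle
from scipy.spatial.transform import Rotation as R
o,i=pickle.load(open("w3.pkl","rb"));w=cv2.imread("pics/w3.png")
S=cv2.imread("pics/scene0.png");D=cv2.imread("pics/side0.png")
si,di=bot.camera_info("scene"),bot.camera_info("side")
T=R.from_euler('xyz',o['tcp_rot'],degrees=True).as_matrix()
for a,b,c in(((304,240),(266,238),(139,117)),((273,223),(262,212),(240,117)),((245,208),(258,190),(342,117))):
    c=blob(w,c,10);r=[ray(si,blob(S,a,4)),ray(di,blob(D,b,3)),ray(i,c)]
    X,e=tri(r);P=plane(i,c,X[2]);print(c,X.round(4),np.round(e,4),"wrist@z",P.round(4),"tool",(T.T@(P-o['ee_pos'])).round(4))
# foot: project rim points for offset guess
for gx in(-.003,-.001,.001):
  for z in(.0805,.0765,.0695): print(gx,z,[proj(i,o['ee_pos']+T@np.array([gx+17e-3*np.cos(t),17e-3*np.sin(t),z])).round(1) for t in(0,-1,1)])
g=w[180:215,225:280]
print(w[182:196,252].tolist());print(w[196,232:272].mean(1).astype(int).tolist())
```

```text
[138.41936097 116.41894305] [0.4952 0.1491 0.04  ] [0.001  0.0009 0.0003] wrist@z [0.4951 0.1488 0.04  ] tool [ 0.0589 -0.0979  0.151 ]
[240.04633814 116.25385377] [0.5148 0.0639 0.0411] [0.001  0.0009 0.0004] wrist@z [0.5145 0.0638 0.0411] tool [ 0.0588 -0.0107  0.1499]
[341.44014989 114.36188437] [ 0.5351 -0.0208  0.0372] [0.0011 0.0011 0.0004] wrist@z [ 0.5356 -0.021   0.0372] tool [0.0605 0.0766 0.1537]
-0.003 0.0805 [array([252.8, 188.8]), array([231.6, 199.9]), array([274. , 199.9])]
-0.003 0.0765 [array([252.8, 190.4]), array([231.2, 201.7]), array([274.4, 201.8])]
-0.003 0.0695 [array([252.9, 193.4]), array([230.5, 205.1]), array([275.2, 205.1])]
-0.001 0.0805 [array([252.8, 185.9]), array([231.5, 197.1]), array([274.1, 197.1])]
-0.001 0.0765 [array([252.8, 187.4]), array([231.2, 198.8]), array([274.5, 198.9])]
-0.001 0.0695 [array([252.9, 190.3]), array([230.5, 202.1]), array([275.3, 202.1])]
0.001 0.0805 [array([252.8, 183. ]), array([231.5, 194.2]), array([274.1, 194.3])]
0.001 0.0765 [array([252.8, 184.5]), array([231.1, 195.9]), array([274.5, 196. ])]
0.001 0.0695 [array([252.9, 187.3]), array([230.4, 199.1]), array([275.3, 199.1])]
[[26, 43, 66], [10, 31, 61], [24, 39, 66], [17, 38, 62], [26, 41, 68], [42, 51, 72], [59, 65, 71], [79, 76, 78], [83, 83, 84], [91, 89, 87], [99, 100, 97], [109, 105, 106], [108, 104, 103], [104, 107, 105]]
[82, 79, 78, 80, 85, 89, 97, 102, 104, 108, 102, 108, 106, 106, 108, 108, 107, 105, 113, 106, 111, 110, 108, 110, 111, 110, 109, 107, 107, 103, 101, 106, 100, 96, 90, 85, 75, 70, 65, 62]
```

```bash
python3 drive.py '0.03,-0.035,0,0,0.02
0.061,-0.07,0,0,0.02
0.061,-0.098,0,0,0.02
0.061,-0.098,0.03,0,0.02
0.061,-0.098,0.055,0,0.02'; python3 drive.py '0,0,0,0,0.02
0,0,0,0,0.02
0,0,0,0,0.02'
python3 - <<'E'
from h import *
o=bot.get_obs();print(o['ee_pos'],o['tcp_rot'],o['wrist_force'],"want .5?; axis:",)
from scipy.spatial.transform import Rotation as R
T=R.from_euler('xyz',o['tcp_rot'],degrees=True).as_matrix()
print("axis",o['ee_pos']+T@[-.0018,0,.0805],"spot .4951 .1488 .040")
E
```

```text
time: 4.82
ee_pos: [0.5026, 0.1331, 0.1358]
tcp_rot: [-179.2, -0.1, 14.5]
wrist_force: [-0.9, 0.2, -4.0]
opening: 0.0274
grasp_force: 61.6
time: 5.07
ee_pos: [0.502, 0.1321, 0.1377]
tcp_rot: [-179.2, -0.1, 14.4]
wrist_force: [-0.5, 0.1, -3.1]
opening: 0.0275
grasp_force: 61.4
[0.5020198  0.13208085 0.13767111] [-1.79223869e+02 -5.50445383e-02  1.44144830e+01] [-0.49900065  0.09855824 -3.10235242] want .5?; axis:
axis [0.50007991 0.13270812 0.05717681] spot .4951 .1488 .040
```

```bash
python3 drive.py '-0.001,-0.008,0,0.7,0.02
-0.001,-0.0168,0,1.5,0.02
-0.001,-0.0168,0,1.5,0.02
-0.001,-0.0168,0,1.5,0.02
-0.001,-0.0168,0,1.5,0.02'
python3 - <<'E'
from h import *
o=bot.get_obs();print(o['q'].round(2))
from scipy.spatial.transform import Rotation as R
T=R.from_euler('xyz',o['tcp_rot'],degrees=True).as_matrix()
print("axis",o['ee_pos']+T@[-.0018,0,.0805],"spot .4951 .1488 .040")
E
```

```text
time: 5.48
ee_pos: [0.5003, 0.1333, 0.1369]
tcp_rot: [-178.6, 0.0, 14.3]
wrist_force: [0.1, -0.7, -3.0]
opening: 0.0276
grasp_force: 61.4
[ 1.4200e+01 -1.1000e-01 -8.3900e+00  8.1730e+01  1.4400e+00  1.7994e+02]
axis [0.49810688 0.13484544 0.05646751] spot .4951 .1488 .040
```

Joint 6 hit its 180° limit, so I'm turning the yaw back towards larger values.

```bash
python3 drive.py '0,0,0,-5,0.02
0,0,0,-10,0.02
0,0,0,-14,0.02
0,0,0,-14,0.02
0,0,0,-14,0.02'
python3 - <<'E'
from h import *
o=bot.get_obs();print(o['q'].round(2))
from scipy.spatial.transform import Rotation as R
T=R.from_euler('xyz',o['tcp_rot'],degrees=True).as_matrix()
a=o['ee_pos']+T@[-.0018,0,.0805];print("axis",a,"move",T.T@(np.array([.4951,.1488,.04])-a))
E
```

```text
time: 5.9
ee_pos: [0.5002, 0.1334, 0.1366]
tcp_rot: [-178.6, -0.3, 28.1]
wrist_force: [-0.2, 0.8, -3.6]
opening: 0.0273
grasp_force: 61.6
[ 1.4210e+01 -1.0000e-01 -8.4100e+00  8.1720e+01  1.4400e+00  1.6607e+02]
axis [0.49806571 0.1345328  0.05611804] move [ 0.00402371 -0.01357981  0.01647841]
```

```bash
python3 drive.py '0,0,-0.04,-7,0.02
0,0,-0.06,-14,0.02
0,0,-0.06,-21,0.02
0,0,-0.06,-28,0.02
0,0,-0.06,-35,0.02'>/dev/null
python3 drive.py '0,0,0,-7,0.02
0,0,0,-14,0.02
0,0,0,-21,0.02
0,0,0,-28,0.02
0,0,0,-35,0.02'>/dev/null
python3 drive.py '0,0,0,-7,0.02
0,0,0,-14,0.02
0,0,0,-21,0.02
0,0,0,-28,0.02
0,0,0,-35,0.02'>/dev/null
python3 drive.py '0,0,0,-7,0.02
0,0,0,-14,0.02
0,0,0,-21,0.02
0,0,0,-28,0.02
0,0,0,-35,0.02'>/dev/null
python3 drive.py '0,0,0,-7,0.02
0,0,0,-14,0.02
0,0,0,-21,0.02
0,0,0,-28,0.02
0,0,0,-35,0.02'>/dev/null
python3 drive.py '0,0,0,-7,0.02
0,0,0,-14,0.02
0,0,0,-21,0.02
0,0,0,-28,0.02
0,0,0,-35,0.02'>/dev/null
python3 drive.py '0,0,0,-7,0.02
0,0,0,-14,0.02
0,0,0,-21,0.02
0,0,0,-28,0.02
0,0,0,-35,0.02'>/dev/null
python3 drive.py '0,0,0,-7,0.02
0,0,0,-14,0.02
0,0,0,-21,0.02
0,0,0,-28,0.02
0,0,0,-35,0.02'>/dev/null
python3 drive.py '0,0,0,-7,0.02
0,0,0,-14,0.02
0,0,0,-21,0.02
0,0,0,-28,0.02
0,0,0,-35,0.02'
python3 -c "
from workcell import bot
o=bot.get_obs();print(o['q'].round(2),o['tcp_rot'])"
```

```text
time: 9.65
ee_pos: [0.5006, 0.1319, 0.1965]
tcp_rot: [-178.8, 0.8, -16.5]
wrist_force: [0.4, 0.2, -3.3]
opening: 0.0273
grasp_force: 61.6
[  14.04   -0.23   -1.94   88.34    1.44 -149.41] [-178.78068536    0.76752779  -16.53992082]
```

```bash
python3 drive.py '0,0,0,-7,0.02
0,0,0,-14,0.02
0,0,0,-21,0.02
0,0,0,-28,0.02
0,0,0,-30,0.02'
python3 drive.py '0,0,0,-2,0.02
0,0,0,-2,0.02'; python3 -c "
from workcell import bot
o=bot.get_obs();print(o['q'].round(2),o['tcp_rot'])"
python3 drive.py '0,0,0,-2,0.02
0,0,0,-2,0.02'; python3 -c "
from workcell import bot
o=bot.get_obs();print(o['q'].round(2),o['tcp_rot'])"
```

```text
time: 10.07
ee_pos: [0.5006, 0.1319, 0.1965]
tcp_rot: [-178.6, 0.1, 13.5]
wrist_force: [-0.0, -0.8, -4.1]
opening: 0.0272
grasp_force: 61.6
time: 10.23
ee_pos: [0.4989, 0.1384, 0.1965]
tcp_rot: [-178.8, 0.0, 14.7]
wrist_force: [0.1, 0.0, -2.1]
opening: 0.0275
grasp_force: 61.6
[  14.91   -0.26   -1.96   88.31    1.19 -179.82] [-1.78812572e+02  1.09277765e-02  1.47280776e+01]
time: 10.4
ee_pos: [0.4961, 0.148, 0.1965]
tcp_rot: [-179.2, -0.0, 16.0]
wrist_force: [-0.1, 0.0, -2.9]
opening: 0.0274
grasp_force: 61.6
[  16.21   -0.3    -2.     88.27    0.8  -179.84] [-1.79204895e+02 -3.05732738e-02  1.60457891e+01]
```

```bash
python3 drive.py '0,0,0,-2,0.02
0,0,0,-2,0.02'; python3 drive.py '0,0,0,-2,0.02
0,0,0,-2,0.02'; python3 drive.py '0,0,0,0,0.02'; python3 -c "
from workcell import bot
o=bot.get_obs();print(o['q'].round(2),o['tcp_rot'],o['ee_pos'])"
```

```text
time: 10.57
ee_pos: [0.4933, 0.157, 0.1965]
tcp_rot: [-179.6, -0.1, 17.4]
wrist_force: [-0.1, 0.6, -3.6]
opening: 0.0272
grasp_force: 61.6
time: 10.73
ee_pos: [0.4903, 0.1657, 0.1965]
tcp_rot: [-180.0, -0.1, 18.6]
wrist_force: [0.1, 0.3, -3.0]
opening: 0.0271
grasp_force: 61.6
time: 10.82
ee_pos: [0.4905, 0.1651, 0.1965]
tcp_rot: [180.0, -0.1, 18.5]
wrist_force: [0.7, -0.4, -1.9]
opening: 0.0274
grasp_force: 61.6
[  18.6    -0.35   -2.05   88.24   -0.   -179.93] [ 1.79999214e+02 -6.08999457e-02  1.85306644e+01] [0.49051871 0.1650514  0.19648119]
```

```bash
cat > to.py <<'E'
import sys
from h import *
from scipy.spatial.transform import Rotation as R
SP=dict(l=[.4951,.1488,.040],m=[.5146,.0638,.0411],r=[.5355,-.0210,.0372])
o=bot.get_obs();T=R.from_euler('xyz',o['tcp_rot'],degrees=True).as_matrix()
a=o['ee_pos']+T@[-.0018,0,.0805]
print("q6",o['q'][5].round(1),"rot",o['tcp_rot'].round(2),"axis",a.round(4),"F",o['wrist_force'].round(1),"move",(T.T@(np.array(SP[sys.argv[1]])-a)).round(4))
E
python3 drive.py '0,0,0,7,0.02
0,0,0,14,0.02
0,0,0,21,0.02
0,0,0,28,0.02
0,0,0,35,0.02'>/dev/null;python3 drive.py '0,0,0,0,0.02
0,0,0,0,0.02'; python3 to.py l
```

```text
time: 11.4
ee_pos: [0.4908, 0.1643, 0.1965]
tcp_rot: [-180.0, -0.1, -16.3]
wrist_force: [0.4, -0.5, -3.0]
opening: 0.0271
grasp_force: 61.5
q6 -145.2 rot [-1.7996e+02 -5.0000e-02 -1.6330e+01] axis [0.4891 0.1649 0.116 ] F [ 0.4 -0.5 -3. ] move [0.0102 0.0138 0.076 ]
```

```bash
python3 drive.py '0.0102,0.0138,0,0,0.02
0.0102,0.0138,0.03,0,0.02
0.0102,0.0138,0.06,0,0.02
0.0102,0.0138,0.064,0,0.02
0.0102,0.0138,0.064,0,0.02'>/dev/null;python3 drive.py '0,0,0,0,0.02
0,0,0,0,0.02'; python3 to.py l
python3 - <<'E'
from h import *
b=bot.camera("scene");i=bot.camera_info("scene");c=bot.camera("side");w=bot.camera("wrist");j=bot.camera_info("side")
f=lambda a,p:cv2.resize(a[int(p[1])-30:int(p[1])+30,int(p[0])-30:int(p[0])+30],(400,400),interpolation=2)
p=proj(i,[.495,.149,.06]);q=proj(j,[.495,.149,.06])
cv2.imwrite("pics/l.png",np.hstack([f(b,p),f(c,q)]))
E
```

```text
time: 11.98
ee_pos: [0.4974, 0.1487, 0.1345]
tcp_rot: [-179.9, -0.2, -16.5]
wrist_force: [0.1, 1.2, -2.9]
opening: 0.0273
grasp_force: 61.7
q6 -146.9 rot [-1.7988e+02 -1.7000e-01 -1.6460e+01] axis [0.4959 0.1493 0.054 ] F [ 0.1  1.2 -2.9] move [-0.0007  0.0008  0.014 ]
```

View pics/l.png

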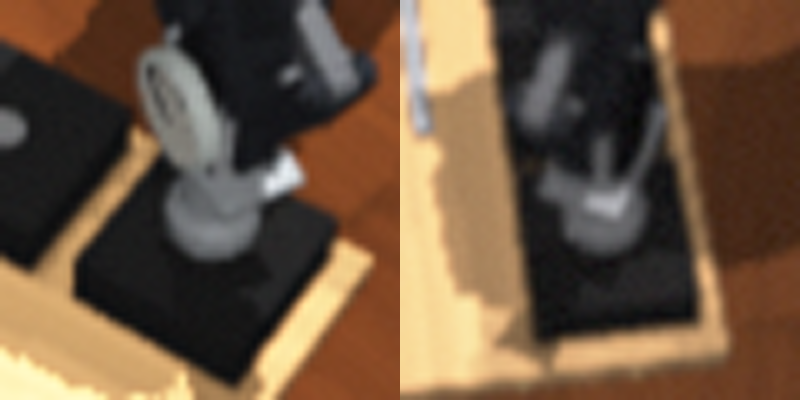

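The gauge hovers upright over the left pad's centre. Lowering it slowly.

```bash
python3 drive.py '-0.0006,0.0006,0.004,0,0.02
-0.0006,0.0006,0.007,0,0.02
-0.0006,0.0006,0.010,0,0.02
-0.0006,0.0006,0.012,0,0.02
-0.0006,0.0006,0.012,0,0.02'; python3 drive.py '0,0,0,0,0.02
0,0,0,0,0.02';python3 to.py l; python3 drive.py '0,0,0.001,0,0.02
0,0,0.001,0,0.02
0,0,0.001,0,0.02';python3 to.py l
```

```text
time: 12.55
ee_pos: [0.4962, 0.1481, 0.1204]
tcp_rot: [-179.9, -0.1, -16.5]
wrist_force: [2.6, 0.6, 1.3]
opening: 0.0272
grasp_force: 62.1
time: 12.72
ee_pos: [0.4962, 0.1481, 0.1209]
tcp_rot: [-179.9, -0.1, -16.5]
wrist_force: [2.3, 0.7, 1.1]
opening: 0.0274
grasp_force: 62.1
q6 -146.9 rot [-1.7993e+02 -9.0000e-02 -1.6530e+01] axis [0.4946 0.1487 0.0404] F [2.3 0.7 1.1] move [ 0.0004 -0.0003  0.0004]
time: 12.97
ee_pos: [0.4962, 0.1481, 0.1198]
tcp_rot: [-179.9, -0.1, -16.5]
wrist_force: [3.1, 1.9, 2.6]
opening: 0.0271
grasp_force: 62.3
q6 -146.9 rot [-1.7993e+02 -8.0000e-02 -1.6530e+01] axis [0.4946 0.1487 0.0392] F [3.1 1.9 2.6] move [ 0.0005 -0.0003 -0.0008]
```

```bash
python3 drive.py '0,0,0.0007,0,0.02
0,0,0.0007,0,0.02
0,0,0.0007,0,0.02';python3 to.py l
```

```text
time: 13.22
ee_pos: [0.4962, 0.1481, 0.1193]
tcp_rot: [-179.9, -0.1, -16.5]
wrist_force: [3.0, 0.8, 5.1]
opening: 0.0273
grasp_force: 62.5
q6 -146.9 rot [-1.7993e+02 -1.0000e-01 -1.6530e+01] axis [0.4946 0.1487 0.0388] F [3.  0.8 5.1] move [ 0.0004 -0.0003 -0.0012]
```

```bash
python3 drive.py '0,0,0.0004,0,0.02
0,0,0.0004,0,0.02
0,0,0.0004,0,0.02
0,0,0.0004,0,0.02
0,0,0.0004,0,0.02';python3 drive.py '0,0,0,0,0.02
0,0,0,0,0.02
0,0,0,0,0.02
0,0,0,0,0.02';python3 to.py l
cat > dial.py <<'E'
import sys,pickle
from h import *
from scipy.spatial.transform import Rotation as R
def prof(o,i,w,fx,zc=.0055):
    T=R.from_euler('xyz',o['tcp_rot'],degrees=True).as_matrix()
    th=np.arange(-1.6,1.61,.02);r=np.arange(.004,.021,.0005)
    # dial seen from front: right=+y gauge = -y tool; up = -z tool; angle clockwise from up
    P=np.array([[o['ee_pos']+T@np.array([fx,-q*np.sin(t),zc-q*np.cos(t)]) for q in r] for t in th])
    uv=np.array([proj(i,x) for x in P.reshape(-1,3)]).reshape(len(th),len(r),2).astype(np.float32)
    return th,r,cv2.remap(w.mean(2).astype(np.float32),uv[...,0],uv[...,1],1)
def read(o,i,w,fx=.022):
    th,r,g=prof(o,i,w,fx)
    s=g[:,(r>.006)&(r<.013)].mean(1);d=np.clip(np.median(s)-s-15,0,None)
    k=np.argmax(d);sl=slice(max(0,k-8),k+9);t=(d[sl]*th[sl]).sum()/d[sl].sum()
    return t,d[k],(t+1)/.25
if __name__=="__main__":
    o=bot.get_obs();i=bot.camera_info("wrist");w=bot.camera("wrist");n=sys.argv[1]
    cv2.imwrite(f"pics/{n}.png",w);pickle.dump((o,i),open(n+".pkl","wb"))
    for m in("w3",n):
        o,i=pickle.load(open(m+".pkl","rb"));w=cv2.imread(f"pics/{m}.png")
        print(m,[np.round(read(o,i,w,f),2).tolist() for f in(.020,.022,.024,.026)])
E
python3 dial.py L
python3 - <<'E'
from dial import *
ims=[]
for m in("w3","L"):
    o,i=pickle.load(open(m+".pkl","rb"));w=cv2.imread(f"pics/{m}.png")
    a=cv2.resize(w[185:265,180:330],(450,240),interpolation=2)
    ims.append(np.hstack([a]+[cv2.resize(cv2.cvtColor(prof(o,i,w,f)[2].T.astype(np.uint8),8),(161,240)) for f in(.020,.024)]))
cv2.imwrite("pics/cmp.png",np.vstack(ims))
E
```

```text
time: 13.63
ee_pos: [0.4962, 0.1481, 0.119]
tcp_rot: [-179.9, -0.1, -16.5]
wrist_force: [2.2, 1.2, 5.6]
opening: 0.0272
grasp_force: 62.6
time: 13.97
ee_pos: [0.4962, 0.1481, 0.1191]
tcp_rot: [-179.9, -0.1, -16.5]
wrist_force: [2.2, 1.7, 6.4]
opening: 0.0272
grasp_force: 62.6
q6 -146.9 rot [-1.7992e+02 -1.1000e-01 -1.6530e+01] axis [0.4947 0.1487 0.0385] F [2.2 1.7 6.4] move [ 0.0004 -0.0002 -0.0015]
w3 [[-1.5, 43.51, -1.99], [-1.06, 66.16, -0.25], [-0.59, 52.64, 1.63], [-0.06, 30.11, 3.78]]
L [[1.12, 52.56, 8.49], [0.76, 73.29, 7.03], [0.39, 64.41, 5.58], [0.07, 38.19, 4.26]]
```

View pics/cmp.png

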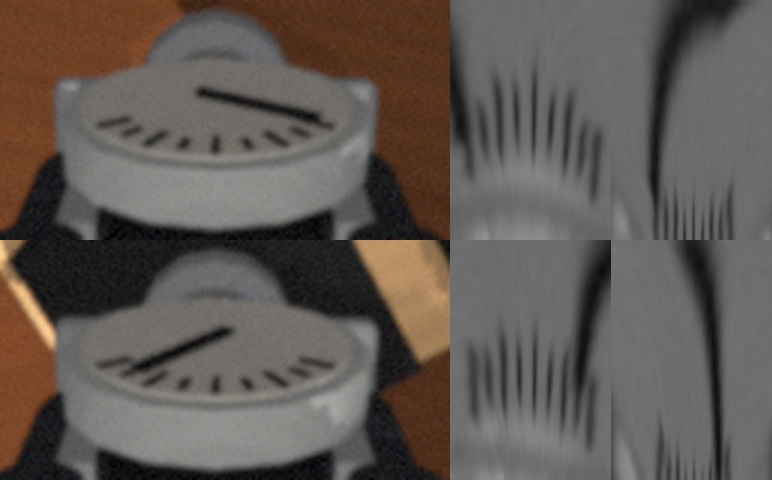

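Left pad: needle at about 7.0 mm with about 9.5 N contact and the foot seated, so it is sound. On to the middle pad.

```bash
python3 drive.py '0,0,-0.02,0,0.02
0,0,-0.03,0,0.02
0.0215,0.038,-0.03,0,0.02
0.043,0.076,-0.03,0,0.02
0.043,0.076,-0.03,0,0.02'>/dev/null;python3 drive.py '0,0,0,0,0.02
0,0,0,0,0.02
0,0,0,0,0.02'; python3 to.py m
```

```text
time: 14.68
ee_pos: [0.515, 0.0635, 0.148]
tcp_rot: [-180.0, 0.0, -16.5]
wrist_force: [0.6, -0.0, -3.6]
opening: 0.0277
grasp_force: 61.8
q6 -156.5 rot [-1.7997e+02  1.0000e-02 -1.6500e+01] axis [0.5133 0.0641 0.0675] F [ 0.6 -0.  -3.6] move [ 0.0013 -0.0001  0.0264]
```

```bash
python3 drive.py '0.0012,0,0.01,0,0.02
0.0012,0,0.018,0,0.02
0.0012,0,0.022,0,0.02
0.0012,0,0.025,0,0.02
0.0012,0,0.026,0,0.02'>/dev/null; python3 drive.py '0,0,0,0,0.02
0,0,0,0,0.02
0,0,0,0,0.02';python3 to.py m;  python3 drive.py '0,0,0.001,0,0.02
0,0,0.001,0,0.02
0,0,0.001,0,0.02'>/dev/null;python3 to.py m
```

```text
time: 15.35
ee_pos: [0.5167, 0.0626, 0.1227]
tcp_rot: [-180.0, -0.1, -16.5]
wrist_force: [-1.2, 1.4, -1.1]
opening: 0.0271
grasp_force: 62.0
q6 -156.6 rot [-1.7996e+02 -6.0000e-02 -1.6520e+01] axis [0.515  0.0631 0.0422] F [-1.2  1.4 -1.1] move [-0.0006 -0.0005  0.0011]
q6 -156.6 rot [-1.7995e+02 -7.0000e-02 -1.6530e+01] axis [0.5151 0.0631 0.041 ] F [-0.8  0.6 -0.6] move [-0.0007 -0.0005 -0.0001]
```

```bash
python3 drive.py '0,0,0.001,0,0.02
0,0,0.001,0,0.02
0,0,0.001,0,0.02'>/dev/null;python3 to.py m;  python3 drive.py '0,0,0.001,0,0.02
0,0,0.001,0,0.02
0,0,0.001,0,0.02'>/dev/null;python3 to.py m; python3 dial.py M1
```

```text
q6 -156.6 rot [-1.7995e+02 -7.0000e-02 -1.6530e+01] axis [0.5152 0.0631 0.0401] F [-0.2  0.3  1.2] move [-0.0007 -0.0005 -0.001 ]
q6 -156.6 rot [-1.7995e+02 -9.0000e-02 -1.6530e+01] axis [0.5152 0.0631 0.0394] F [-1.5  0.1  4.8] move [-0.0008 -0.0005 -0.0017]
w3 [[-1.5, 43.51, -1.99], [-1.06, 66.16, -0.25], [-0.59, 52.64, 1.63], [-0.06, 30.11, 3.78]]
M1 [[-0.63, 65.19, 1.47], [-0.36, 73.86, 2.54], [-0.08, 57.15, 3.67], [0.15, 34.95, 4.58]]
```

```bash
python3 drive.py '0,0,0.0005,0,0.02
0,0,0.0005,0,0.02
0,0,0.0005,0,0.02
0,0,0.0005,0,0.02
0,0,0.0005,0,0.02'>/dev/null;python3 drive.py '0,0,0,0,0.02
0,0,0,0,0.02
0,0,0,0,0.02
0,0,0,0,0.02';python3 to.py m; python3 dial.py M2
python3 drive.py '0,0,-0.02,0,0.02
0,0,-0.03,0,0.02
0.0215,0.038,-0.03,0,0.02
0.043,0.076,-0.03,0,0.02
0.043,0.076,-0.03,0,0.02'>/dev/null;python3 drive.py '0,0,0,0,0.02
0,0,0,0,0.02
0,0,0,0,0.02'; python3 to.py r
```

```text
time: 16.9
ee_pos: [0.5168, 0.0625, 0.1196]
tcp_rot: [-179.9, -0.1, -16.5]
wrist_force: [-2.7, 0.9, 6.6]
opening: 0.0278
grasp_force: 63.1
q6 -156.6 rot [-1.7995e+02 -1.0000e-01 -1.6530e+01] axis [0.5153 0.0631 0.0391] F [-2.7  0.9  6.6] move [-0.0008 -0.0005 -0.002 ]
w3 [[-1.5, 43.51, -1.99], [-1.06, 66.16, -0.25], [-0.59, 52.64, 1.63], [-0.06, 30.11, 3.78]]
M2 [[-0.64, 66.65, 1.43], [-0.37, 75.42, 2.5], [-0.1, 55.76, 3.58], [0.14, 36.91, 4.57]]
time: 17.62
ee_pos: [0.5361, -0.0219, 0.1487]
tcp_rot: [-180.0, -0.0, -16.5]
wrist_force: [-0.8, -0.3, -3.6]
opening: 0.0276
grasp_force: 61.8
q6 -165.9 rot [-1.7995e+02 -3.0000e-02 -1.6500e+01] axis [ 0.5344 -0.0213  0.0682] F [-0.8 -0.3 -3.6] move [ 0.0009 -0.0006  0.031 ]
```

Middle pad: about 2.3 mm with 9.7 N, so it looks soft. Now the right pad, as asked.

```bash
python3 drive.py '0.0009,-0.0006,0.01,0,0.02
0.0009,-0.0006,0.02,0,0.02
0.0009,-0.0006,0.026,0,0.02
0.0009,-0.0006,0.029,0,0.02
0.0009,-0.0006,0.031,0,0.02'>/dev/null; python3 drive.py '0,0,0,0,0.02
0,0,0,0,0.02
0,0,0,0,0.02'>/dev/null;python3 to.py r;  python3 drive.py '0,0,0.001,0,0.02
0,0,0.001,0,0.02
0,0,0.001,0,0.02'>/dev/null;python3 to.py r
```

```text
q6 -165.9 rot [-1.7995e+02 -6.0000e-02 -1.6520e+01] axis [ 0.5357 -0.0216  0.0378] F [-1.9  2.1  0.4] move [-0.0003 -0.0005  0.0006]
q6 -165.9 rot [-1.7995e+02 -6.0000e-02 -1.6530e+01] axis [ 0.5357 -0.0217  0.0365] F [-1.6  1.   0.6] move [-0.0004 -0.0006 -0.0007]
```

```bash
python3 drive.py '0,0,0.001,0,0.02
0,0,0.001,0,0.02
0,0,0.001,0,0.02'>/dev/null;python3 to.py r;  python3 drive.py '0,0,0.0006,0,0.02
0,0,0.0006,0,0.02
0,0,0.0006,0,0.02'>/dev/null;python3 to.py r; python3 dial.py R1
```

```text
q6 -165.9 rot [-1.7996e+02 -6.0000e-02 -1.6530e+01] axis [ 0.5357 -0.0217  0.0354] F [-0.9  1.8  1.2] move [-0.0004 -0.0006 -0.0018]
q6 -165.9 rot [-1.7996e+02 -6.0000e-02 -1.6530e+01] axis [ 0.5357 -0.0217  0.0348] F [-0.9  1.9  1. ] move [-0.0004 -0.0006 -0.0024]
w3 [[-1.5, 43.51, -1.99], [-1.06, 66.16, -0.25], [-0.59, 52.64, 1.63], [-0.06, 30.11, 3.78]]
R1 [[0.86, 56.76, 7.45], [0.58, 76.08, 6.33], [0.31, 71.64, 5.26], [0.08, 45.89, 4.34]]
```

```bash
python3 drive.py '0,0,0.001,0,0.02
0,0,0.001,0,0.02
0,0,0.001,0,0.02'>/dev/null;python3 to.py r;  python3 drive.py '0,0,0.0007,0,0.02
0,0,0.0007,0,0.02
0,0,0.0007,0,0.02'>/dev/null;python3 to.py r; python3 dial.py R2
```

```text
q6 -165.9 rot [-1.7996e+02 -8.0000e-02 -1.6520e+01] axis [ 0.5358 -0.0217  0.0342] F [-0.9  2.3  4.3] move [-0.0005 -0.0006 -0.003 ]
q6 -165.9 rot [-1.7995e+02 -9.0000e-02 -1.6520e+01] axis [ 0.5359 -0.0217  0.0338] F [-3.3  2.   6.6] move [-0.0005 -0.0005 -0.0034]
w3 [[-1.5, 43.51, -1.99], [-1.06, 66.16, -0.25], [-0.59, 52.64, 1.63], [-0.06, 30.11, 3.78]]
R2 [[0.87, 56.85, 7.46], [0.58, 74.05, 6.34], [0.3, 71.54, 5.21], [0.08, 43.69, 4.31]]
```

Right pad: about 6.3 mm with 9.7 N and the foot seated, so it is sound. The middle pad is the soft one.

```bash
python3 drive.py '0,0,0,0,0.02
0,0,0,0,0.02
0,0,0,0,0.02
0,0,0,0,0.02
0,0,0,0,0.02'>/dev/null; python3 drive.py '0,0,-0.02,0,0.02
0,0,-0.035,0,0.02
-0.0215,-0.038,-0.035,0,0.02
-0.043,-0.076,-0.035,0,0.02
-0.043,-0.076,-0.035,0,0.02'>/dev/null;python3 drive.py '0,0,0,0,0.02
0,0,0,0,0.02
0,0,0,0,0.02'; python3 to.py m
```

```text
time: 20.72
ee_pos: [0.5178, 0.062, 0.1482]
tcp_rot: [180.0, -0.0, -16.6]
wrist_force: [-0.1, 0.5, -2.7]
opening: 0.0273
grasp_force: 61.8
q6 -156.6 rot [ 1.800e+02 -4.000e-02 -1.656e+01] axis [0.5161 0.0625 0.0677] F [-0.1  0.5 -2.7] move [-0.0018 -0.0008  0.0266]
```

```bash
python3 drive.py '-0.0017,-0.0008,0.01,0,0.02
-0.0017,-0.0008,0.018,0,0.02
-0.0017,-0.0008,0.022,0,0.02
-0.0017,-0.0008,0.025,0,0.02
-0.0017,-0.0008,0.0265,0,0.02'>/dev/null; python3 drive.py '0,0,0.001,0,0.02
0,0,0.001,0,0.02
0,0,0.001,0,0.02'>/dev/null;python3 to.py m;python3 drive.py '0,0,0.001,0,0.02
0,0,0.001,0,0.02
0,0,0.001,0,0.02'>/dev/null;python3 to.py m
```

```text
q6 -156.4 rot [-1.7996e+02 -6.0000e-02 -1.6530e+01] axis [0.5147 0.0646 0.0408] F [-1.4 -0.9 -1. ] move [ 0.0001  0.0008 -0.0003]
q6 -156.4 rot [-1.7995e+02 -8.0000e-02 -1.6520e+01] axis [0.5148 0.0647 0.04  ] F [-1.5 -1.1  1.9] move [ 0.      0.0009 -0.0011]
```

```bash
python3 drive.py '0,0,0,0,0.02
0,0,0,0,0.02' 20 >/dev/null; python3 drive.py '0,0,0,0,0.03
0,0,0,0,0.034
0,0,0,0,0.04
0,0,0,0,0.05
0,0,0,0,0.06'; python3 drive.py '0,0,0,0,0.07
0,0,0,0,0.07
0,0,0,0,0.07'; python3 dial.py rel
```

```text
time: 22.22
ee_pos: [0.5163, 0.0642, 0.12]
tcp_rot: [-180.0, -0.0, -16.5]
wrist_force: [0.6, 0.3, -0.5]
opening: 0.0597
grasp_force: 0.0
time: 22.47
ee_pos: [0.5163, 0.0642, 0.12]
tcp_rot: [-180.0, -0.0, -16.5]
wrist_force: [0.2, -0.8, -0.5]
opening: 0.07
grasp_force: 0.0
w3 [[-1.5, 43.51, -1.99], [-1.06, 66.16, -0.25], [-0.59, 52.64, 1.63], [-0.06, 30.11, 3.78]]
rel [[-0.61, 68.11, 1.57], [-0.34, 73.57, 2.64], [-0.07, 54.53, 3.72], [0.15, 33.5, 4.6]]
```

Released, and the pin still reads the seated value. Retreating straight up, then a last look.

```bash
python3 drive.py '0,0,-0.01,0,0.07
0,0,-0.03,0,0.07
0,0,-0.06,0,0.07
0,0,-0.1,0,0.07
0,0,-0.13,0,0.07'>/dev/null; python3 drive.py '-0.03,0,0,0,0.07
-0.06,0,0,0,0.07
-0.06,0,0,0,0.07
-0.06,0,0,0,0.07
-0.06,0,0,0,0.07'
python3 - <<'E'
from h import *
b=bot.camera("scene");i=bot.camera_info("scene");c=bot.camera("side");j=bot.camera_info("side");w=bot.camera("wrist")
f=lambda a,p,r,s:cv2.resize(a[int(p[1])-r:int(p[1])+r,int(p[0])-r:int(p[0])+r],(s,s),interpolation=2)
X=[.515,.064,.06];k=bot.camera_info("wrist")
cv2.imwrite("pics/fin.png",np.vstack([np.hstack([f(b,proj(i,X),40,300),f(c,proj(j,X),40,300)]),np.hstack([cv2.resize(w,(400,300)),cv2.resize(b,(400,300))])[:,100:700]]))
E
```

```text
time: 23.35
ee_pos: [0.4589, 0.0812, 0.2507]
tcp_rot: [-179.9, -0.1, -16.5]
wrist_force: [-0.4, 0.4, 0.0]
opening: 0.0702
grasp_force: 0.0
```

View pics/fin.png

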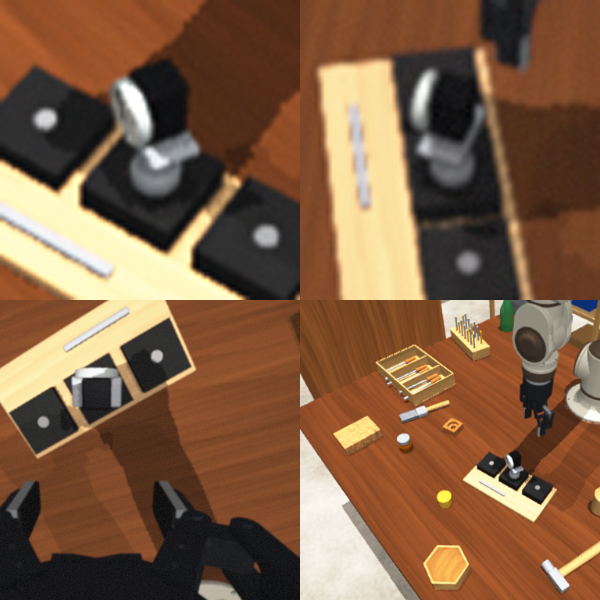

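The gauge stands upright by itself at the centre of the middle pad. The stand, stamp and other things are where they were, and the gripper is clear.

```bash
python3 -c "
from workcell import bot
print(bot.job_done())"
```

```text
the job is handed in; nothing more can be done
None
```

I pressed all three pads left to right with about 10 N (pin pushed back about 7.0, 2.4 and 6.3 mm), so the middle pad is the soft one; the gauge stands upright by itself on its spot, nothing else was visibly disturbed, and I handed the job in at about 23.5 s of the 54 s allowed.

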